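Clamp a heatsink while its adhesive sets: unlock, lower and relock a telescoping hold-down

ROBOT

A 6-joint arm with a two-finger parallel gripper is mounted at the origin on a cart in front of the work surface, level with it; the furniture and walls round the work are solid. World frame = base frame: x ahead of the robot, y to its left, z up, the work surface at z = 0. Lengths are in mm, angles in rad, forces in N, time in s.
With the tool pointing down it reaches from about 275 to 850 mm from the base axis. Payload 19 kg.
Tool frame: the origin (TCP) lies on the centre line of the jaws, within the pads' length; the fingertips stand manip.tip_reach ahead of it and the grasp point (between the pads) lies 3 mm ahead of it (manip.tip_reach is the distance from the TCP to the fingertips, in mm); z points along the fingers, y is the line along which they close (so a half turn about z gives the same grasp; the last joint's range is limited). The gripper opens to 85 mm and grips with 20 to 120 N. Pads are 22 mm wide; open, the fingers measure 114 mm over their backs; the gripper's body (76 mm by 85 mm) begins 54 mm behind the grasp point. The pads swing forward as they close: fully open they stand 13 mm farther back than shut.
Start: joints at [-1.383, 0.15, 1.437, -0, 1.554, -0.134], TCP at [181.832, -545.463, 253.267] pointing down, gripper open.
Joint ranges: [-2.8, 2.8], [-0.68, 2.1], [0.12, 2.68], [-1.39, 4.53], [0.16, 2.79], [-2.81, 2.81]. Speed limits (rad/s): [1.89, 1.89, 2.22, 3.01, 3.01, 3.01].

INTERFACE

Orientations are given as a unit quaternion [x, y, z, w].
In Python, from bench import manip gives the robot as it stands.
- The arm moves only by the shell command python3 -m handwheel 'ROWS' [OPENING]. ROWS is a JSON object of lists of equal length, an entry for each row: "linear": the shift along the tool's x, y, z in cm, a list of three; "roll": the turn about the tool's z in rad. A call has 1 to 20 rows; each row shifts and turns the commanded pose from where the row before left it, along the tool's axes as they then stand; what a row does not reach is not made up. A row lasts 1/8 s, in which the tool goes at most 62.5 mm and 10.7 degrees, less where a joint would pass 70% of its speed; a pose out of reach is approached as far as the arm can. A call is refused whole if a number of a shift passes 6.25 or a number of a turn 0.188, either way. A call with a gripper value outside its range is refused whole. OPENING is the opening, from 0 (shut) to 1 (fully open), set as the call begins (- or left out, the last holds). The fingers move at their own pace and stop on an object; the grip force is fixed at half the most. Time passes only in rows, so rows that do not move let the fingers close. It gives the time, the measured TCP pose, the force, the opening and the grip force at its end, in the units of the state.
- manip.state(): the state, without advancing time (a new reading comes with each control period).
- manip.camera(name): name is "scene" or "top"; returns the picture (384x512x3 uint8, red, green, blue); there is no depth.
- manip.camera_params(name): a dict with "fx", "fy", "cx", "cy" (pixels), "R" (3x3) and "t" (3): a world point X has camera coordinates R X + t. Camera axes: x right, y down, z forward; pixel columns grow to the right and rows downward; lengths in mm; the calibration is good to about 2 mm. A picture is of the moment at which its call begins. camera_params takes no time and is no camera call.
- manip.sign_off(): hands the job in; it is judged then, once.
The state is a dict: "t": time; "joints": joint angles; "joint_vel": joint speeds; "tau": joint torques, N m; "eef_pos": TCP position; "tcp_rot": TCP orientation; "ft_force": force on the tool from outside, world axes, zero at the start; "wrist_torque": the same for the moment, N m; "gripper_width": finger opening in mm; "grasp_force": force on a finger pad.
Only numpy, scipy, OpenCV 4.12 (cv2) and the standard library are available. Lean on these libraries where they do the work, as an engineer would, in place of code of your own. Each camera call takes 0.05 s, during which the arm holds its last target. There are 200 camera calls.

TASK

The heatsink on the small board has just been glued to the chip and must be held down while the adhesive sets. Turn the tee handle of the hold-down a quarter turn anticlockwise (seen from above) to unlock its telescoping rod, slide the rod down until its rubber foot bears on the heatsink with about 10 N, gently and never with more than 25 N, then keep it pressed there, turn the handle clockwise back to its stop to lock it, and let go so that the foot keeps pressing. Do not shift the heatsink, do not force the rod while it is locked, and leave the tools round the fixture where they lie.

Things in the scene. Friction and masses are not known exactly. Their poses are not given: they have to be found in the camera images.
- fixture: bonding fixture, fixed: dark steel base plate 190 x 150 mm (x = -65 to +125, y = -75 to +75 mm), top 12 mm above the table, an aluminium column at the back (154 mm tall) and a grey arm (top at 148 mm) that reaches forward to a round aluminium sleeve (39 mm across, top at 160 mm). Origin: on the table, on the vertical axis of sleeve and rod; x points from the rod to the column, z up
- handle (a joint): twist of rod and tee handle, rad: 0 = locked stop (bar in line with the arm), grows anticlockwise seen from above to 1.45 = open stop (bar across the arm). An eccentric of the rod wedges in the sleeve below about 1.0, ever tighter towards 0 (up to 0.25 N m to turn; stays put when let go); above 1.1 the rod slides freely. At the start it is locked
- plunger (a joint): how far the rod has been slid down, m: 0 = fully up (as at the start), 0.048 = lowest. A light spring and friction oppose sliding down with 1 to 4 N in all; unlocked and let go, the rod slides up again. Parked at the top and locked, it has 4 mm of play, then a shoulder stops it; slid down and locked, it holds some 20 N. It meets the heatsink after 25 to 43 mm
- rod_end (a point): a point on the rod's axis 126.5 mm below the handle_grip point, where the spindle of the foot comes out of the rod. The black rubber foot (27 mm across, swivelling) hangs below: its underside is 12 to 21 mm below this point, as its spindle was last screwed, so contact must be felt. The rubber is stiff, several N per mm; on letting go of the locked rod some 2 N of the pressure are lost
- handle_grip (a point): middle of the bar of the tee handle. The bar is black plastic, 48 mm long (along this frame's x), 14 mm thick (y), 28 mm tall (14 mm above and below this point), on a 14 mm neck that widens to the 20 mm steel rod 40 mm below this point. It turns about the vertical through this point and slides with the rod; 235.5 mm above the table when the rod is fully up, as at the start
- board: green circuit board 100 x 124 x 2 mm on four brass studs of the fixture, fixed; its height on the studs differs from job to job. Origin: centre of its underside, below the chip; its frame is parallel to the fixture's
- chip_top (a point): centre of the top of the black chip (30 x 30 mm) in the middle of the board, on the rod's axis
- heatsink: bare aluminium finned heatsink 40 x 40 x 24 mm, on the chip, its adhesive still wet so that it can slide; centred within 3 mm under the foot. Origin: centre of its underside; its fin tops are 24 mm above it, 54 to 63 mm above the table
- paste_syringe: adhesive syringe 110 mm long, 21 mm across, lying on the table to the left of the fixture; origin: centre of its underside
- tweezers: steel tweezers 122 mm long lying on the table to the right of the fixture; origin: centre of its underside
- precision_driver: precision screwdriver 142 mm long, 11 mm across, lying on the table to the right of the tweezers; origin: centre of its underside
Things that resemble listed ones, but are neither listed nor needed, are in the scene too. There is more than one size of the fixture; the job needs the largest. Of the things shaped like the heatsink, the aluminium one is meant.

How it is judged (in metres and radians):
On the way, in this order (a step that is already met when the one before it is completed fails the run):
1. the handle has been turned anticlockwise past 1.05 rad, so the rod is unlocked (value of joint handle above 1.05 rad), for 0.1 s.
2. still unlocked (handle past 0.9 rad), the foot bears on the heatsink with more than 4 N (value of joint handle above 0.9 rad and contact force between fixture and heatsink above 4 N), for 0.2 s.
At the end, for the whole second after the job is handed in: the handle is locked (within 0.22 rad of its stop), the foot by itself keeps pressing on the heatsink with 5 to 16 N, and the heatsink is flat and at rest within 5 mm of the chip's centre (value of joint handle below 0.22 rad and contact force between fixture and heatsink between 5 and 16 N and horizontal distance between heatsink and chip_top below 0.005 m and angle between heatsink's own z axis and vertical below 0.05 rad and linear speed of heatsink below 0.01 m/s); the robot touches nothing.
It fails at once if the foot presses on the heatsink with more than 25 N (contact force between fixture and heatsink above 25 N).
It fails at once if the heatsink is shifted by more than 5 mm (distance of heatsink from where it was at the start of the episode above 0.005 m).
It fails at once if the rod is forced along while locked (slid more than 7 mm down from its parked place, handle under 0.3 rad, sliding faster than 30 mm/s) (value of joint handle below 0.3 rad and value of joint plunger above 0.007 m and (velocity of joint plunger above 0.03 m/s or velocity of joint plunger below -0.03 m/s)).
It fails at once if a tool beside the fixture is moved by more than 15 mm (distance of any of paste_syringe, tweezers, precision_driver from where it was at the start of the episode above 0.015 m).
It also fails if it takes over 48 s, if anything falls off the work surface, if the arm or the gripper's body presses on something with over 40 N, if the wrist force passes 120 N, or if a joint passes its speed limit or range.

## Working session

There is one attempt and no reset: what is moved stays moved. The work goes in short steps, Python scripts to look and compute and a shell command to move; the robot and the scene stay as the last step left them, time stands still between calls to the robot, and variables do not carry over. Pictures are saved under pics/ and viewed, at most 10 in all, crops included, and the job is handed in when it is done.

```bash
mkdir -p pics; ls; python3 - <<'E'
from bench import manip
import cv2,json
for n in("scene","top"):
    im=manip.camera(n); cv2.imwrite(f"pics/{n}0.png",im[:,:,::-1])
    p=manip.camera_params(n); print(n,{k:(v.tolist() if hasattr(v,'tolist') else v) for k,v in p.items()})
print(manip.state(), manip.tip_reach)
E
```

```text
pics
scene {'fx': 368.32490611395144, 'fy': 368.32490611395144, 'cx': 252.3150162417219, 'cy': 194.73290878451866, 'R': [[-0.7032146558981182, -0.7109114389662134, -0.009699158575860761], [-0.3611790299703145, 0.36895279347218596, -0.8564015089306962], [0.6124041606976515, -0.5987309597273708, -0.5162193156248098]], 't': [211.8841498826487, 410.6544145626301, 622.4203059865247]}
top {'fx': 443.4003658463051, 'fy': 443.4003658463051, 'cx': 256.37312567889524, 'cy': 192.696966114257, 'R': [[0.019372857618782404, -0.9998028417772351, -0.004355451968283198], [-0.9872235818310887, -0.01843963746780588, -0.15827058869749486], [0.15815907139420762, 0.007365958472699245, -0.9873861710554288]], 't': [-216.00522596029597, 538.1033305961422, 1406.9831737859909]}
{'t': 0.1, 'joints': array([-1.38299028e+00,  1.50916220e-01,  1.43791923e+00, -1.50569096e-05,
        1.55380789e+00, -1.34026610e-01]), 'joint_vel': array([ 4.75496929e-04,  3.54147389e-04, -7.81417796e-04, -6.76868360e-05,
       -1.73945904e-03,  1.49486045e-03]), 'tau': array([ 4.16035502e-03, -7.14378762e+01, -5.71798646e+01, -1.53575743e-04,
        7.05990416e-03,  7.90089734e-05]), 'eef_pos': array([ 181.80261498, -545.30368922,  252.77085008]), 'tcp_rot': array([ 9.87080724e-01,  1.60222870e-01, -2.16492429e-05, -5.24952265e-04]), 'ft_force': array([ 0.35482772, -0.57261738, -0.0618488 ]), 'wrist_torque': array([ 0.00948497,  0.00471434, -0.00125687]), 'grasp_force': 0.0, 'gripper_width': 85.49862422888154} 22.0
```

View pics/scene0.png

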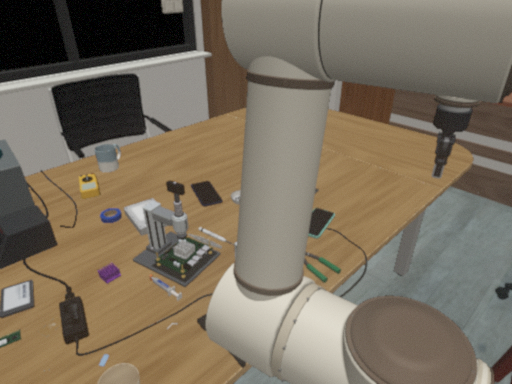

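View pics/top0.png

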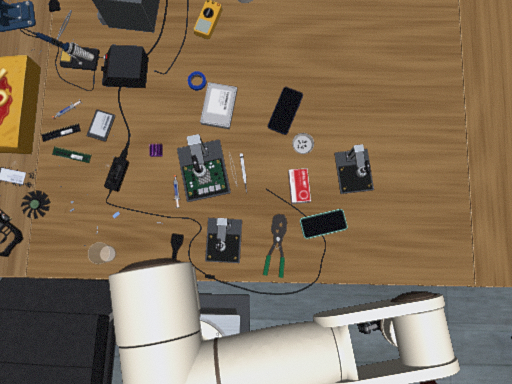

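Hold-down candidates in the top view are (203,167) with the green board, (223,240) and (353,170). The last two are smaller, with no board. Heatsink lookalikes are the purple block at (156,150) and the aluminium one under the rod at about (200,178). I choose the fixture at (203,167) and check it in one close crop.

```bash
python3 - <<'E'
import cv2,numpy as np
a=cv2.imread("pics/top0.png")[125:210,160:260]; b=cv2.imread("pics/scene0.png")[170:300,125:235]
a=cv2.resize(a,None,fx=4,fy=4,interpolation=cv2.INTER_CUBIC); b=cv2.resize(b,None,fx=3.5,fy=3.5,interpolation=cv2.INTER_CUBIC)
o=np.zeros((460,800,3),np.uint8); o[:a.shape[0],:400]=a; o[:b.shape[0],410:410+b.shape[1]]=b
cv2.imwrite("pics/crop1.png",o)
E
```

```text
(no output)
```

View pics/crop1.png

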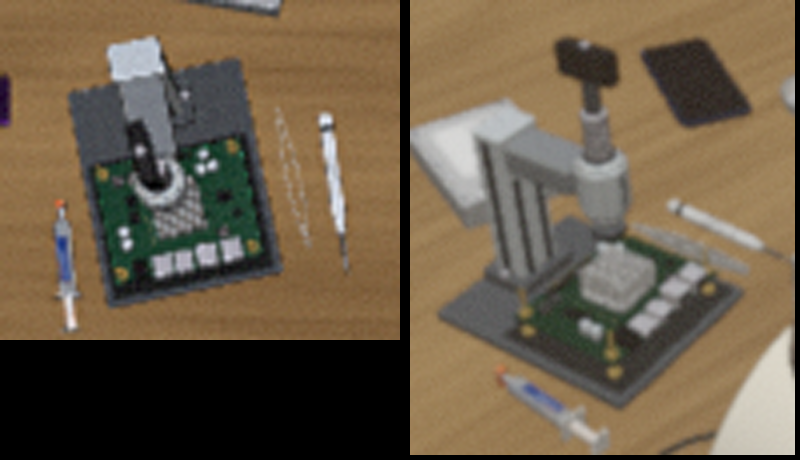

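The crop confirms the largest fixture: board, bare-aluminium heatsink under the foot, syringe at the left, tweezers and driver at the right. The bar is at about top px (196,163) and scene px (176,188). Next I measure the plate pose and the axis.

```bash
cat >h.py <<'E'
import cv2,numpy as np
from bench import manip
def ray(n,uv,z):
    p=manip.camera_params(n);R=np.array(p["R"]);t=np.array(p["t"])
    C=-R.T@t; d=R.T@np.array([(uv[0]-p["cx"])/p["fx"],(uv[1]-p["cy"])/p["fy"],1])
    return C+d*(z-C[2])/d[2]
def proj(n,X):
    p=manip.camera_params(n);c=np.array(p["R"])@X+np.array(p["t"])
    return np.array([p["fx"]*c[0]/c[2]+p["cx"],p["fy"]*c[1]/c[2]+p["cy"]])
E
python3 - <<'E'
from h import *
im=cv2.imread("pics/top0.png"); hsv=cv2.cvtColor(im,cv2.COLOR_BGR2HSV)
wood=((hsv[...,0]<25)&(hsv[...,1]>80)&(hsv[...,2]>80))
m=(~wood).astype(np.uint8); m[:,:176]=0; m[:,235:]=0; m[:130]=0; m[205:]=0
m=cv2.morphologyEx(m,cv2.MORPH_OPEN,np.ones((3,3),np.uint8))
n,l,s,c=cv2.connectedComponentsWithStats(m); k=l[170,205]; print(s[k]); m=(l==k)
def fit(pts):
    pts=np.float32(pts); vx,vy,x,y=cv2.fitLine(pts,cv2.DIST_HUBER,0,.01,.01).ravel(); return np.array([x,y]),np.array([vx,vy])
L=fit([(np.where(m[r])[0].min()-.5,r) for r in range(153,193)])
Rr=fit([(np.where(m[r])[0].max()+.5,r) for r in range(146,186)])
B=fit([(cc,np.where(m[:,cc])[0].max()+.5) for cc in range(192,226)])
T=fit([(cc,np.where(m[:,cc])[0].min()-.5) for cc in list(range(180,186))+list(range(204,218))])
def X(a,b):
    s=np.linalg.solve(np.c_[a[1],-b[1]],b[0]-a[0]); return a[0]+s[0]*a[1]
cs=[X(L,B),X(L,T),X(Rr,T),X(Rr,B)]; P=[ray("top",q,12)[:2] for q in cs]
print(np.round(cs,1),np.round(P,1)); print("sides",[np.linalg.norm(P[i]-P[i-1]).round(1) for i in range(4)])
ctr=np.mean(P,0); ux=(P[1]-P[0])+(P[2]-P[3]); yaw=np.arctan2(ux[1],ux[0])
uy=P[0]-P[3]+P[1]-P[2]; print("ctr",ctr,"yaw",yaw,"yaw from y",np.arctan2(-uy[0],uy[1]))
ax=ctr-30*np.array([np.cos(yaw),np.sin(yaw)]); print("axis",ax)
# bar in scene
s=cv2.imread("pics/scene0.png"); g=s.max(2); b=((g<75)).astype(np.uint8); b[:,:160]=0;b[:,190:]=0;b[:178]=0;b[197:]=0
n,l,st,c=cv2.connectedComponentsWithStats(b); k=1+st[1:,4].argmax(); print("bar scene",st[k],c[k],"->",ray("scene",c[k],235.5), "pred",proj("scene",np.r_[ax,235.5]))
t=im.max(2); b=(t<60).astype(np.uint8); b[:,:188]=0;b[:,203:]=0;b[:150]=0;b[175:]=0
n,l,st,c=cv2.connectedComponentsWithStats(b); k=1+st[1:,4].argmax(); print("bar top",st[k],c[k],"->",ray("top",c[k],235.5),"pred",proj("top",np.r_[ax,235.5]),"ends",[proj("top",np.r_[ax+e*24*np.array([np.cos(yaw),np.sin(yaw)]),249.5]).round(1) for e in(-1,1)])
E
```

```text
[ 177  134   53   68 2558]
[[186.6 201.7]
 [176.3 147.5]
 [219.4 138.8]
 [230.3 192.8]] [[ 512.1   26.3]
 [ 697.4   69.5]
 [ 730.6  -76. ]
 [ 545.1 -118.6]]
sides [np.float64(148.6), np.float64(190.2), np.float64(149.2), np.float64(190.3)]
ctr [621.29701401 -24.71932186] yaw 0.22723117957960537 yaw from y 0.22414537906954102
axis [592.06819729 -31.47774423]
bar scene [167 182  17  15 167] [175.36526946 188.20958084] -> [590.59502655 -30.52187504 235.5       ] pred [175.34507635 187.85112809]
bar top [188 155  15  18  97] [194.82474227 164.3814433 ] -> [589.85805822 -29.66423717 235.5       ] pred [195.49013632 163.63758613] ends [array([196.4, 170.7]), array([193.2, 154.5])]
```

The plate measures 190.2 x 148.9 mm against the given 190 x 150. Three axis estimates agree within about 2 mm, so I use axis (591.5, -31) and yaw 0.226. I raise and travel to above the handle.

```bash
python3 -m handwheel '{"linear":[[0,0,-3.85],[0,0,-3.85],[3.24,-2.11,0],[3.24,-2.11,0],[3.24,-2.11,0],[3.24,-2.11,0],[3.24,-2.11,0],[3.24,-2.11,0],[3.24,-2.11,0],[3.24,-2.11,0],[3.24,-2.11,0],[3.24,-2.11,0],[3.24,-2.11,0],[3.24,-2.11,0],[3.24,-2.11,0],[3.24,-2.11,0],[3.24,-2.11,0],[3.24,-2.11,0],[3.24,-2.11,0],[0,0,0]],"roll":[0,0,0,0,0,0,0,0,0,0,0,0,0,0,0,0,0,0,0,0.096]}' 1
python3 - <<'E'
from h import *
s=manip.state();q=s['tcp_rot'];print(s['t'],s['eef_pos'].round(1),"h",2*np.arctan2(q[1],q[0]),q.round(4),s['joints'].round(3),s['ft_force'].round(2))
E
```

```text
t: 2.6
eef_pos: [591.9, -29.0, 329.3]
tcp_rot: [0.994, 0.113, -0.001, -0.0]
ft_force: [-1.0, -0.5, -0.3]
gripper_width: 85.2
grasp_force: 0.0
2.6 [591.9 -29.  329.3] h 0.22672977663372373 [ 9.936e-01  1.131e-01 -7.000e-04 -4.000e-04] [-0.179  0.176  1.257  0.     1.71   1.165] [-0.99 -0.53 -0.34]
```

```bash
python3 -m handwheel '{"linear":[[0,0,2.2],[0,0,2.2],[0,0,2.2],[0,0,2.5],[0,0,0],[0,0,0]],"roll":[0,0,0,0,0,0]}' 1
python3 - <<'E'
from h import *
s=manip.state();q=s['tcp_rot'];print(s['t'],s['eef_pos'].round(1),"h",2*np.arctan2(q[1],q[0]),q.round(4),s['ft_force'].round(2))
o=np.zeros((440,800,3),np.uint8)
for i,(n,r0,c0) in enumerate((("top",125,160),("scene",150,125))):
    a=manip.camera(n)[r0:r0+110,c0:c0+100,::-1]; o[:,400*i:400*i+400]=cv2.resize(a,None,fx=4,fy=4,interpolation=cv2.INTER_CUBIC)
cv2.imwrite("pics/g1.png",o)
E
```

```text
t: 3.35
eef_pos: [591.2, -31.0, 240.3]
tcp_rot: [0.994, 0.113, 0.0, 0.0]
ft_force: [-0.1, -0.2, -0.1]
gripper_width: 85.4
grasp_force: 0.0
3.35 [591.2 -31.  240.3] h 0.22581091580144563 [9.936e-01 1.127e-01 4.000e-04 0.000e+00] [-0.14 -0.2  -0.1 ]
```

View pics/g1.png

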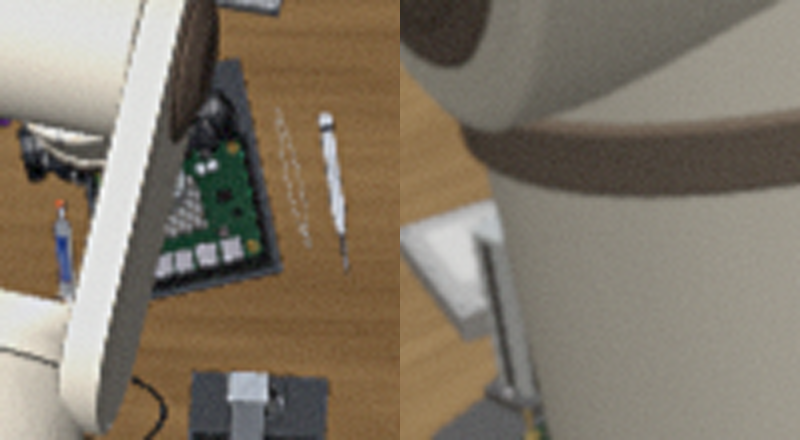

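The top view shows the arm covering the handle; the fingers straddle it on both sides of the board (finger at crop (215,120)). The scene view is fully blocked. I close and read the lateral force.

```bash
python3 -m handwheel '{"linear":[[0,0,0.15],[0,0,0],[0,0,0],[0,0,0]],"roll":[0,0,0,0]}' 0.27;  python3 -m handwheel '{"linear":[[0,0,0],[0,0,0],[0,0,0],[0,0,0]],"roll":[0,0,0,0]}' 0
```

```text
t: 3.95
eef_pos: [590.9, -31.0, 237.9]
tcp_rot: [0.994, 0.113, 0.0, -0.0]
ft_force: [-0.3, 0.2, 0.8]
gripper_width: 22.9
grasp_force: 0.0
t: 4.45
eef_pos: [590.9, -32.3, 238.0]
tcp_rot: [0.994, 0.112, -0.0, 0.001]
ft_force: [-1.0, -12.8, 0.5]
gripper_width: 12.9
grasp_force: 61.0
```

```bash
python3 -m handwheel '{"linear":[[0,0.12,0],[0,0,0]],"roll":[0,0]}'
python3 -m handwheel '{"linear":[[0,0,0],[0,0,0],[0,0,0]],"roll":[-0.08,-0.1,-0.1]}'; python3 -c "
from bench import manip;s=manip.state();print(s['wrist_torque'])"
```

```text
t: 4.7
eef_pos: [590.9, -32.5, 237.9]
tcp_rot: [0.994, 0.113, -0.0, 0.0]
ft_force: [-4.5, -4.0, 2.2]
gripper_width: 13.0
grasp_force: 61.4
t: 5.08
eef_pos: [591.1, -33.0, 237.9]
tcp_rot: [0.968, 0.251, -0.0, 0.001]
ft_force: [-0.6, -10.5, 2.4]
gripper_width: 13.2
grasp_force: 61.1
[-1.30537795  0.31422003  0.01032231]
```

```bash
python3 -m handwheel '{"linear":[[-0.04,0.08,0],[0,0,0],[0,0,0],[0,0,0]],"roll":[-0.134,-0.134,-0.134,-0.134]}'; python3 -c "
from bench import manip;s=manip.state();print(s['wrist_torque'])"
```

```text
t: 5.58
eef_pos: [591.9, -34.0, 238.1]
tcp_rot: [0.866, 0.499, 0.0, 0.001]
ft_force: [7.7, -11.3, 0.7]
gripper_width: 13.1
grasp_force: 61.1
[-1.4065833  -0.76453704 -0.06179324]
```

```bash
python3 -m handwheel '{"linear":[[-0.05,0.11,0],[0,0,0],[0,0,0],[0,0,0],[0,0,0],[0,0,0]],"roll":[-0.134,-0.134,-0.134,-0.134,0,0]}'; python3 -c "
from bench import manip;s=manip.state();print(s['wrist_torque'])"
```

```text
t: 6.32
eef_pos: [593.0, -34.5, 238.1]
tcp_rot: [0.705, 0.709, 0.001, 0.001]
ft_force: [11.4, -4.6, -0.2]
gripper_width: 13.4
grasp_force: 60.9
[-0.71161866 -1.35008731 -0.03610411]
```

```bash
python3 -m handwheel '{"linear":[[-0.04,0.11,0],[0,0,0],[0,0,0]],"roll":[0,0,0]}'; python3 -m handwheel '{"linear":[[0,0,0.2],[0,0,0.4],[0,0,0.4],[0,0,0.4],[0,0,0.4],[0,0,0.3],[0,0,0]],"roll":[0,0,0,0,0,0,0]}'
```

```text
t: 6.7
eef_pos: [593.2, -34.5, 238.0]
tcp_rot: [0.705, 0.71, 0.0, 0.0]
ft_force: [3.9, -2.8, 1.7]
gripper_width: 13.1
grasp_force: 61.3
t: 7.58
eef_pos: [593.2, -34.5, 216.6]
tcp_rot: [0.705, 0.71, 0.0, 0.0]
ft_force: [5.0, -4.0, 1.5]
gripper_width: 13.1
grasp_force: 61.2
```

```bash
cat >guard.py <<'E'
# exit 0 while the upward force on the tool stays below 5 N
from bench import manip;import sys
s=manip.state();print(s['t'],s['eef_pos'].round(2),s['ft_force'].round(2));sys.exit(s['ft_force'][2]>5)
E
python3 -m handwheel '{"linear":[[0,0,0.1],[0,0,0.1],[0,0,0.1]],"roll":[0,0,0]}' >/dev/null; python3 guard.py &&
python3 -m handwheel '{"linear":[[0,0,0.05],[0,0,0.05],[0,0,0.05]],"roll":[0,0,0]}' >/dev/null && python3 guard.py &&
python3 -m handwheel '{"linear":[[0,0,0.05],[0,0,0.05],[0,0,0.05]],"roll":[0,0,0]}' >/dev/null && python3 guard.py &&
python3 -m handwheel '{"linear":[[0,0,0.05],[0,0,0.05],[0,0,0.05]],"roll":[0,0,0]}' >/dev/null && python3 guard.py &&
python3 -m handwheel '{"linear":[[0,0,0.05],[0,0,0.05],[0,0,0.05]],"roll":[0,0,0]}' >/dev/null && python3 guard.py
```

```text
7.95 [593.22 -34.52 213.85] [ 4.74 -2.94  2.94]False
```

```bash
sed -i 's/sys.exit(\(.*\))$/sys.exit(int(\1))/' guard.py
python3 -m handwheel '{"linear":[[0,0,0.05],[0,0,0.05],[0,0,0.05]],"roll":[0,0,0]}' >/dev/null && python3 guard.py &&
python3 -m handwheel '{"linear":[[0,0,0.05],[0,0,0.05],[0,0,0.05]],"roll":[0,0,0]}' >/dev/null && python3 guard.py &&
python3 -m handwheel '{"linear":[[0,0,0.05],[0,0,0.05],[0,0,0.05]],"roll":[0,0,0]}' >/dev/null && python3 guard.py &&
python3 -m handwheel '{"linear":[[0,0,0.05],[0,0,0.05],[0,0,0.05]],"roll":[0,0,0]}' >/dev/null && python3 guard.py
```

```text
8.325 [593.22 -34.53 212.38] [ 4.29 -4.53  2.55]
8.7 [593.21 -34.54 210.91] [ 4.69 -3.86  3.74]
9.075 [593.21 -34.54 209.41] [ 4.13 -4.59  3.68]
9.45 [593.22 -34.53 207.91] [ 4.38 -4.3   3.44]
```

```bash
python3 -m handwheel '{"linear":[[0,0,0.05],[0,0,0.05],[0,0,0.05]],"roll":[0,0,0]}' >/dev/null && python3 guard.py &&
python3 -m handwheel '{"linear":[[0,0,0.05],[0,0,0.05],[0,0,0.05]],"roll":[0,0,0]}' >/dev/null && python3 guard.py &&
python3 -m handwheel '{"linear":[[0,0,0.05],[0,0,0.05],[0,0,0.05]],"roll":[0,0,0]}' >/dev/null && python3 guard.py &&
python3 -m handwheel '{"linear":[[0,0,0.05],[0,0,0.05],[0,0,0.05]],"roll":[0,0,0]}' >/dev/null && python3 guard.py &&
python3 -m handwheel '{"linear":[[0,0,0.05],[0,0,0.05],[0,0,0.05]],"roll":[0,0,0]}' >/dev/null && python3 guard.py &&
python3 -m handwheel '{"linear":[[0,0,0.05],[0,0,0.05],[0,0,0.05]],"roll":[0,0,0]}' >/dev/null && python3 guard.py
```

```text
9.825 [593.25 -34.51 206.59] [ 2.41 -3.98  6.65]
```

```bash
python3 -m handwheel '{"linear":[[0,0,0.05],[0,0,0],[0,0,0]],"roll":[0,0,0]}' >/dev/null; python3 guard.py
python3 -m handwheel '{"linear":[[0,0,0]],"roll":[0]}' >/dev/null; python3 guard.py
```

```text
10.2 [593.24 -34.55 206.29] [ 2.44 -3.5   5.84]
10.325 [593.24 -34.53 206.27] [ 2.97 -3.43  6.73]
```

```bash
python3 -m handwheel '{"linear":[[0,0,0.05],[0,0,0]],"roll":[0,0]}' >/dev/null; python3 guard.py
python3 -m handwheel '{"linear":[[0,0,0.05],[0,0,0]],"roll":[0,0]}' >/dev/null; python3 guard.py
```

```text
10.575 [593.26 -34.53 205.92] [ 1.95 -3.76  7.8 ]
10.825 [593.29 -34.52 205.65] [ 1.27 -3.9  10.24]
```

```bash
python3 -m handwheel '{"linear":[[0,0,0.05],[0,0,0]],"roll":[0,0]}' >/dev/null; python3 guard.py
python3 -m handwheel '{"linear":[[0,0,0.05],[0,0,0],[0,0,0]],"roll":[0,0,0]}' >/dev/null; python3 guard.py
```

```text
11.075 [593.29 -34.54 205.32] [ 1.1  -2.84 11.72]
11.45 [593.28 -34.56 204.95] [ 0.49 -3.97 14.39]
```

```bash
python3 -m handwheel '{"linear":[[0,0,0.02],[0,0,0],[0,0,0],[0,0,0]],"roll":[0,0.1,0.12,0.12]}' ; python3 guard.py
```

```text
t: 11.95
eef_pos: [592.6, -34.4, 204.7]
tcp_rot: [0.816, 0.579, 0.0, 0.0]
ft_force: [-9.2, -1.2, 16.2]
gripper_width: 13.4
grasp_force: 63.6
11.95 [592.64 -34.4  204.73] [-9.24 -1.21 16.24]
```

```bash
python3 -m handwheel '{"linear":[[0,0,0],[0,0,0]],"roll":[0.12,0.12]}' ; python3 guard.py
```

```text
t: 12.2
eef_pos: [591.9, -34.1, 204.6]
tcp_rot: [0.879, 0.477, -0.001, -0.001]
ft_force: [-18.3, 2.8, 19.9]
gripper_width: 13.6
grasp_force: 64.2
12.2 [591.9  -34.06 204.62] [-18.29   2.8   19.88]
```

```bash
python3 -m handwheel '{"linear":[[-0.05,-0.12,-0.03],[0,0,0]],"roll":[0.06,0.1]}' ; python3 guard.py
```

```text
t: 12.45
eef_pos: [591.2, -33.7, 204.8]
tcp_rot: [0.914, 0.406, -0.0, -0.0]
ft_force: [-10.2, -1.0, 14.3]
gripper_width: 13.0
grasp_force: 63.6
12.45 [591.16 -33.7  204.76] [-10.16  -0.97  14.33]
```

```bash
python3 -m handwheel '{"linear":[[-0.05,-0.06,0],[0,0,0]],"roll":[0.12,0.12]}' ; python3 guard.py
```

```text
t: 12.7
eef_pos: [590.3, -33.3, 204.8]
tcp_rot: [0.956, 0.293, -0.0, -0.001]
ft_force: [-11.2, 7.5, 16.1]
gripper_width: 13.0
grasp_force: 63.9
12.7 [590.32 -33.3  204.75] [-11.17   7.52  16.07]
```

```bash
python3 -m handwheel '{"linear":[[-0.04,-0.1,0],[0,0,0]],"roll":[0.12,0.12]}' ; python3 guard.py
```

```text
t: 12.95
eef_pos: [589.8, -32.8, 204.8]
tcp_rot: [0.984, 0.176, 0.0, -0.0]
ft_force: [-6.8, 5.4, 14.6]
gripper_width: 13.2
grasp_force: 63.5
12.95 [589.76 -32.79 204.8 ] [-6.82  5.41 14.6 ]
```

```bash
python3 -m handwheel '{"linear":[[-0.02,-0.07,0],[0,0,0],[0,0,0]],"roll":[0.08,0.07,0]}' ; python3 guard.py; python3 -c "
from bench import manip;s=manip.state();print(s['wrist_torque'])"
```

```text
t: 13.32
eef_pos: [589.7, -33.0, 204.8]
tcp_rot: [0.995, 0.104, 0.001, 0.0]
ft_force: [-1.1, -4.7, 13.2]
gripper_width: 13.1
grasp_force: 66.4
13.325 [589.69 -32.95 204.84] [-1.09 -4.73 13.17]
[-0.29914611  0.23195393  1.07420396]
```

The torque of 1.07 N m shows the handle is against its locked stop. I relax the twist and open.

```bash
python3 -m handwheel '{"linear":[[0,0,0],[0,0,-0.05],[0,0,-0.05]],"roll":[-0.03,0,0]}' ; python3 -m handwheel '{"linear":[[0,0,0],[0,0,0],[0,0,0],[0,0,0],[0,0,0]],"roll":[0,0,0,0,0]}' 0.8
```

```text
t: 13.7
eef_pos: [589.7, -33.0, 205.0]
tcp_rot: [0.993, 0.119, 0.0, 0.0]
ft_force: [3.4, -4.9, -0.2]
gripper_width: 13.3
grasp_force: 61.0
t: 14.32
eef_pos: [589.6, -33.0, 204.9]
tcp_rot: [0.993, 0.119, -0.0, -0.0]
ft_force: [-0.5, -0.3, -0.1]
gripper_width: 68.3
grasp_force: 0.0
```

```bash
python3 -m handwheel '{"linear":[[0,0,-2],[0,0,-4],[0,0,-4],[0,0,-4],[-3.25,2.5,0],[-3.25,2.5,0],[-3.25,2.5,0],[-3.25,2.5,0],[-3.25,2.5,0],[-3.25,2.5,0],[-3.25,2.5,0],[-3.25,2.5,0],[-3.25,2.5,0],[-3.25,2.5,0],[0,0,0]],"roll":[0,0,0,0,0,0,0,0,0,0,0,0,0,0,0]}'
python3 - <<'E'
from h import *
o=np.zeros((440,800,3),np.uint8)
for i,(n,r0,c0) in enumerate((("top",125,160),("scene",170,125))):
    a=manip.camera(n)[r0:r0+110,c0:c0+100,::-1]; o[:,400*i:400*i+400]=cv2.resize(a,None,fx=4,fy=4,interpolation=cv2.INTER_CUBIC)
cv2.imwrite("pics/end.png",o)
E
```

```text
t: 16.2
eef_pos: [331.2, -354.1, 344.7]
tcp_rot: [0.993, 0.117, -0.0, -0.0]
ft_force: [-0.7, -0.1, -0.7]
gripper_width: 68.0
grasp_force: 0.0
```

View pics/end.png

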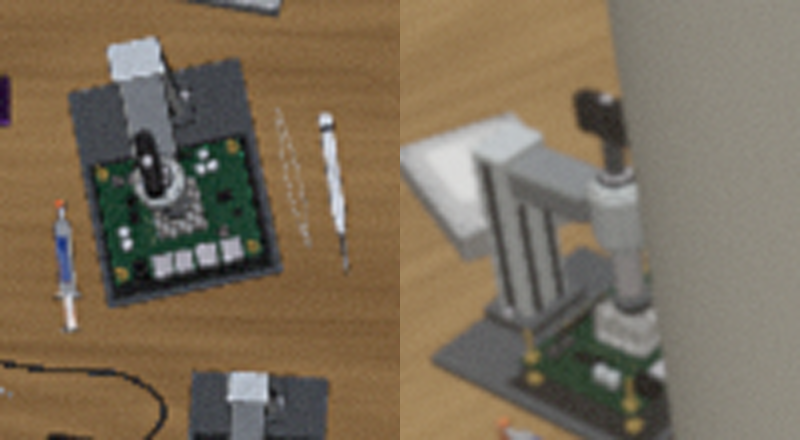

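The bar is back in line with the arm (top crop (148,160)). The foot sits on the heatsink (scene crop (628,310)), which has not shifted, and the tools lie where they were. I hand in.

```bash
python3 -c "
from bench import manip;print(manip.sign_off())"
```

```text
the job is handed in; nothing more can be done
None
```

I handed the job in at 16 s: the handle is locked at its stop and the foot presses on the heatsink with an estimated 9–10 N. That force is worked out from slide depth and wrist readings, not measured after letting go. The heatsink and tools look unmoved in the last pictures, and the sign-off gave no verdict.

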